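# Twist the nested rinse cup out of its locking holder

## Robot

A 6-joint arm with a two-finger parallel gripper is mounted at the origin on a cart in front of the work surface, level with it; the furniture and walls round the work are solid. World frame = base frame: x ahead of the robot, y to its left, z up, the work surface at z = 0. Lengths are in m, angles in degrees, forces in N, time in s.
With the tool pointing down it reaches from about 0.425 to 0.95 m from the base axis. Payload 3.5 kg.
Tool frame: the origin (TCP) lies between the finger pads; the fingertips stand 8 mm ahead of it and the grasp point (between the pads) lies 11 mm behind it; x points along the fingers, z is the direction in which the jaws open and shut, and the axes are right-handed (so a half turn about x gives the same grasp; the last joint's range is limited). The gripper opens to 85 mm and grips with 20 to 120 N. Pads are 22 mm wide; open, the fingers measure 114 mm over their backs; the gripper's body (76 mm by 85 mm) begins 54 mm behind the grasp point. The pads swing forward as they close: fully open they stand 13 mm farther back than shut.
Start: joints at [-75.401, 16.404, 90.338, -0, 73.258, -8.594], TCP at [0.266, -0.62, 0.239] pointing down, gripper open.
Joint ranges: [-158.93, 158.93], [-51.34, 127.21], [12.03, 142.37], [-87.48, 267.48], [13.55, 161.25], [-162.69, 162.69]. Speed limits (degrees/s): [159.86, 159.86, 180, 180, 180, 180].

## Interface

Orientations are given as a 3x3 rotation matrix whose columns are the frame's x, y, z axes.
In Python, from bench import readout, read_camera, finish_job gives the robot as it stands.
- The arm moves only by the tool send_rows, never from a script. Its argument "increments" is text: rows parted by semicolons, each of 5 numbers parted by spaces: the closure, from 0 (fully open) to 1 (shut), then the shift along the tool's x, y, z in cm, then the turn about the tool's x in rad. In form: fingers tx ty tz turn; .... A call has 1 to 12 rows; each row shifts and turns the commanded pose from where the row before left it, along the tool's axes as they then stand; what a row does not reach is not made up. A row lasts 1/12 s, in which the tool goes at most 41.7 mm and 7.16 degrees, less where a joint would pass 70% of its speed; a pose out of reach is approached as far as the arm can. A call is refused whole if a number of a shift passes 4.17 or a number of a turn 0.125, either way. A call with a gripper value outside its range is refused whole. The fingers move at their own pace and stop on an object; "squeeze" is the grip in N (left out, the last holds). Time passes only in rows, so rows that do not move let the fingers close. It gives the time, the measured TCP pose, the force and the opening at its end, in the units of the state.
- readout.sense(): the state, without advancing time (a new reading comes with each control period).
- read_camera(name): name is "side" or "top" or "wrist"; returns a dict with "frame" (420x560x3 uint8, red, green, blue), "fx", "fy", "cx", "cy" (pixels), "world_from_camera" (4x4, takes a point from camera to world coordinates); the wrist camera has in their place "mount" (4x4, takes a point from camera to tool coordinates, whose origin is the TCP and whose axes are the tool frame's). Camera axes: x right, y down, z forward; pixel columns grow to the right and rows downward; lengths in m; the calibration is good to about 2 mm. A picture is of the moment at which its call begins: read the wrist's pose just before it. There is no depth.
- finish_job(): hands the job in, once; it reports no verdict.
The state is a dict: "time_s": time; "q": joint angles; "dq": joint speeds; "tau": joint torques, N m; "tool_pos": TCP position; "orientation": TCP orientation; "force": force on the tool from outside, world axes, zero at the start; "moment": the same for the moment, N m; "gripper_width": finger opening in m.
Only numpy, scipy, OpenCV 4.12 (cv2) and the standard library are available. Lean on these libraries where they do the work, as an engineer would, in place of code of your own. Each camera call takes 0.05 s, during which the arm holds its last target.

## Task

Free the blue cup from the holder it is nested in: turn it anticlockwise (seen from above) by its bar, without forcing it, until it has climbed the ramps onto the high ledges. Then lift it straight out and set it down upright, without dropping it, wholly on the round cork mat. Keep the cup level and leave the other things on the bench alone.

Things in the scene. Friction and masses are not known exactly. Their poses are not given: they have to be found in the camera images.
- cup_grip (a point): middle of the steel bar handle that spans the blue cup's open mouth; the bar runs along the point's y axis, 180 mm long, 12 wide, 14 high, middle on the cup's axis (z, up). The cup's underside is 100 mm below this point, its rim (outer diameter 80) 22 below: 15 free under the bar. This point is 117 above the bench when nested, 127 up on the ledges, 104 on the mat
- bar_end_left (a point): middle of the black-sleeved end of the bar on the cup's +y side, 80 mm from the cup's axis; sleeve 13 wide, 15 high, 30 long. It overhangs the holder's catches and can be pushed sideways; turning anticlockwise it goes towards the cup's -x
- bar_end_right (a point): the same on the cup's -y side, 80 mm from the axis; turning anticlockwise, this end goes towards the cup's +x
- cup_pin (a point): one of three steel pins, 8 mm thick, that stick out of the cup's side at 120 degrees to one another; this one along the cup's +x, the point 51 from the cup's axis, 65 above its underside; the pins end 58 from the axis. They rest on the holder's collar
- cup: blue plastic cup, about 0.25 kg; origin at the centre of its underside (diameter 79 mm), z up its axis, y along the bar, one pin along +x. Nested, its origin is 17 mm above the holder's and its x axis within about 4 degrees of the holder's. Raise it 80 from nested to clear everything of the holder
- holder: fixed aluminium pot, outer diameter 96 mm, bore 85, with a collar of diameter 116, on a dark round base plate, diameter 144, 8 mm thick; origin at the centre of the plate's underside on the bench, z up. Turn of the cup = angle from this x axis to the cup's x axis, anticlockwise. Turning takes a few newtons at a bar end; the cup has about 3 of side play
- collar (a point): on the holder's axis, 78 mm above the bench: level of the collar's pockets. Three dark hooks (tops 17 higher) hold the pins down, about 3 of play, and block clockwise turns. Turned anticlockwise, a pin leaves its hook by 15 degrees and climbs a ramp (14 to 54 degrees) 10 high to a level ledge with a stop at about 91. At 58 to 88 degrees (best 72) the cup rests and lifts straight out
- mat: fixed round cork mat, diameter 120, 4 mm thick; origin at the centre of its underside, on the bench. The cup's base shall stand wholly on it
- wax_block: bystander, loose: flat cream-coloured block of modelling wax, 56 x 86 x 19 mm; origin at the centre of its underside
- green_pliers: bystander, loose: pliers with green grips, 146 x 56 x 11 mm, lying flat; origin at the centre of the underside

How it is judged (in metres and radians):
On the way, in this order (a step that is already met when the one before it is completed fails the run):
1. the cup has been turned up onto the ledges: raised by at least 7.5 mm, still level and within 8 mm of the holder's axis (z of cup in the frame of holder between 0.0245 and 0.042 m and horizontal distance between cup and holder below 0.008 m and angle between cup's own z axis and vertical below 0.12 rad), for 0.2 s.
2. the cup is lifted out, its underside at least 85 mm above the bench (height (world z) of cup above 0.085 m), for 0.1 s.
At the end, for the whole second after the job is handed in: the cup stands upright (within 4.5 degrees) and at rest on the cork mat, its base wholly on it (axes within 22 mm), released (horizontal distance between cup and mat below 0.022 m and z of cup in the frame of mat between 0.001 and 0.007 m and angle between cup's own z axis and vertical below 0.08 rad and linear speed of cup below 0.02 m/s); the robot touches nothing.
It fails at once if the cup forced against the holder with more than 40 N (contact force between cup and holder above 40 N).
It fails at once if the cup tipped by more than 26 degrees (angle between cup's own z axis and vertical above 0.45 rad).
It fails at once if the cup let go more than 12 mm above the mat (horizontal distance between cup and holder above 0.06 m and z of cup in the frame of mat above 0.016 m and contact force between the fingers and cup below 0.02 N).
It fails at once if a bystander moved by more than 20 mm (distance of any of wax_block, green_pliers from where it was at the start of the episode above 0.02 m).
It also fails if it takes over 64 s, if anything falls off the work surface, if the arm or the gripper's body presses on something with over 40 N, if the wrist force passes 120 N, or if a joint passes its speed limit or range.

## Working session

There is one attempt and no reset: what is moved stays moved. The work goes in short steps, Python scripts to look and compute and a tool call to move; the robot and the scene stay as the last step left them, time stands still between calls to the robot, and variables do not carry over. Pictures are saved under pics/ and viewed, and the job is handed in when it is done.

Besides the shell and the picture viewer there is one more tool, called after "Request:" in YAML: its name, and indented under it one key for each argument. send_rows: Moves the arm, as the interface text tells. Its arguments: {"type":"object","properties":{"increments":{"type":"string"},"squeeze":{"type":"number"}},"required":["increments"]}

```bash
mkdir -p pics; ls
python3 - <<'E'
from bench import readout, read_camera
import cv2,numpy as np
s=readout.sense();print({k:np.round(v,3).tolist() for k,v in s.items()})
for n in ("side","top","wrist"):
    c=read_camera(n);cv2.imwrite(f"pics/{n}0.png",cv2.cvtColor(c["frame"],cv2.COLOR_RGB2BGR))
    print(n,c["fx"],c["fy"],c["cx"],c["cy"],np.round(c.get("world_from_camera",c.get("mount")),4).tolist())
E
```

```text
pics
{'time_s': 0.0, 'q': [-75.405, 16.454, 90.425, 0.001, 73.256, -8.596], 'dq': [0.049, 0.063, -0.044, -0.003, 0.002, -0.055], 'tau': [0.0, -40.597, -29.263, -0.0, 0.006, -0.0], 'tool_pos': [0.266, -0.62, 0.238], 'orientation': [[-0.001, 0.919, 0.394], [0.002, 0.394, -0.919], [-1.0, 0.0, -0.002]], 'force': [-0.725, 0.252, -0.412], 'moment': [-0.015, -0.017, -0.022], 'gripper_width': 0.085}
side 485.9722833053182 485.9722833053182 275.19442650325044 208.97356699020682 [[0.9987, 0.0142, -0.0499, 0.618], [0.0517, -0.3617, 0.9309, -1.0895], [-0.0049, -0.9322, -0.3619, 0.5425], [0.0, 0.0, 0.0, 1.0]]
top 428.0555814739588 428.0555814739588 281.82320759131983 208.7343934343706 [[0.0056, -0.9936, 0.1131, 0.4389], [-1.0, -0.0056, 0.0001, 0.0463], [0.0005, -0.1131, -0.9936, 1.1378], [0.0, 0.0, 0.0, 1.0]]
wrist 342.3087388003557 342.3087388003557 283.2708523092592 208.6917524811296 [[0.0002, -0.292, 0.9564, -0.1351], [0.0003, -0.9564, -0.292, 0.0745], [1.0, 0.0003, -0.0002, 0.0008], [0.0, 0.0, 0.0, 1.0]]
```

View pics/top0.png

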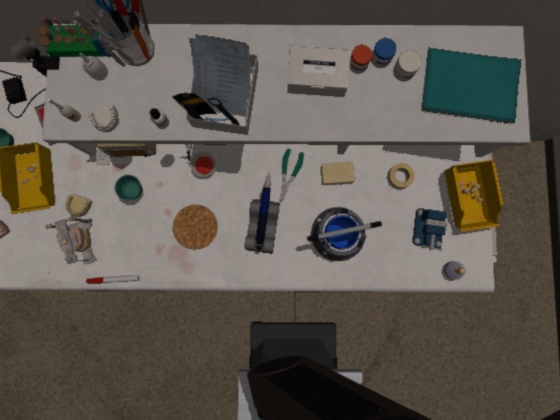

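View pics/side0.png

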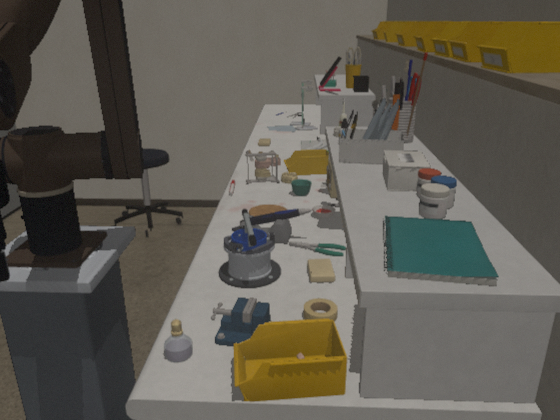

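View pics/wrist0.png

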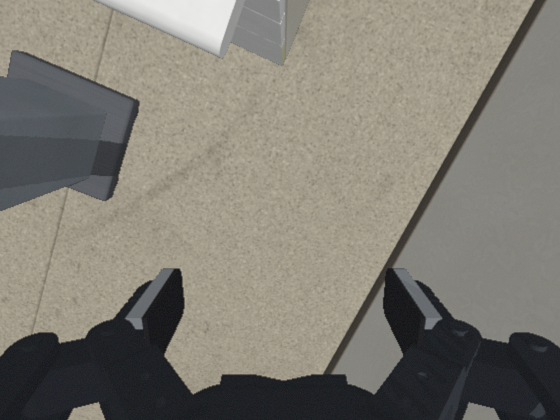

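```bash
cat > h.py <<'E'
import numpy as np,cv2
from bench import readout, read_camera
def ray(c,uv,T=None):
    T=np.array(c["world_from_camera"]) if T is None else T
    d=np.array([(uv[0]-c["cx"])/c["fx"],(uv[1]-c["cy"])/c["fy"],1.])
    return T[:3,3],T[:3,:3]@d
def onz(c,uv,z,T=None):
    o,d=ray(c,uv,T); return o+d*(z-o[2])/d[2]
def wristT(s,c):
    T=np.eye(4);T[:3,:3]=s["orientation"];T[:3,3]=s["tool_pos"];return T@np.array(c["mount"])
def save(c,n,crop=None,k=1):
    f=cv2.cvtColor(c["frame"],cv2.COLOR_RGB2BGR)
    if crop: f=f[crop[1]:crop[3],crop[0]:crop[2]]
    cv2.imwrite("pics/"+n,cv2.resize(f,None,fx=k,fy=k,interpolation=cv2.INTER_CUBIC))
E
python3 - <<'E'
from h import *
c=read_camera("top")
save(c,"topz.png",(290,180,410,280),6)
hsv=cv2.cvtColor(c["frame"],cv2.COLOR_RGB2HSV)
roi=np.zeros(hsv.shape[:2],np.uint8);roi[190:265,160:230]=255
m=cv2.inRange(hsv,(5,90,60),(20,255,255))&roi
n,l,st,ce=cv2.connectedComponentsWithStats(m);i=1+st[1:,4].argmax();print(st[i],ce[i],onz(c,ce[i],.004))
x0=st[i]
print(onz(c,(x0[0],ce[i][1]),.004),onz(c,(x0[0]+x0[2],ce[i][1]),.004),onz(c,(ce[i][0],x0[1]),.004),onz(c,(ce[i][0],x0[1]+x0[3]),.004))
for uv,z in (((306,245),.117),((380,225),.117),((339,233),.008),((265,180),.08),((338,173),.019),((290,165),.01)): print(uv,onz(c,uv,z))
E
```

```text
[ 173  205   44   44 1538] [194.59947984 226.60663199] [0.51894006 0.27762882 0.004     ]
[0.51861611 0.33492184 0.004     ] [0.51927603 0.21820799 0.004     ] [0.57667939 0.2792842  0.004     ] [0.45979115 0.27593303 0.004     ]
(306, 245) [ 0.46866589 -0.01147124  0.117     ]
(380, 225) [ 0.51731273 -0.1883718   0.117     ]
(339, 233) [ 0.50391087 -0.10477417  0.008     ]
(265, 180) [0.63155787 0.08906295 0.08      ]
(338, 173) [ 0.66263043 -0.10215939  0.019     ]
(290, 165) [0.68550463 0.02523055 0.01      ]
```

View pics/topz.png

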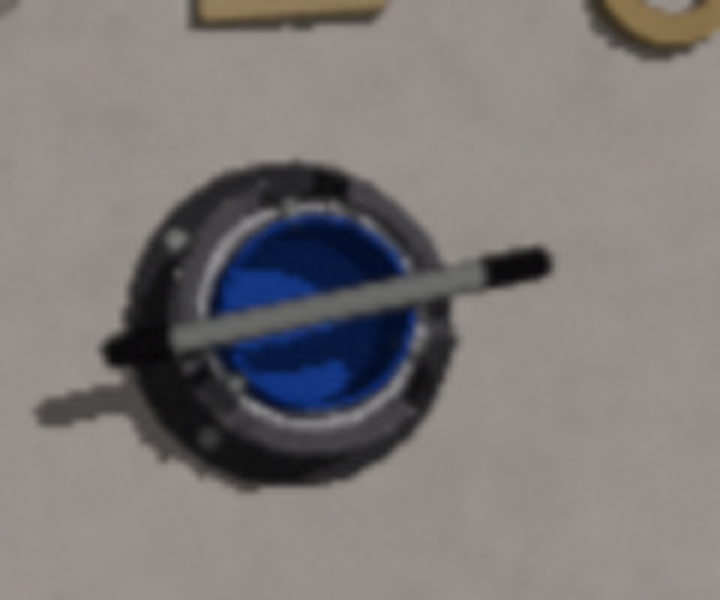

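Run:
```python
from h import *
c=read_camera("top")
a=onz(c,(290+105/6,180+350/6),.117);b=onz(c,(290+550/6,180+262/6),.117)
print(a,b,np.linalg.norm(a-b),(a+b)/2,np.degrees(np.arctan2(*(a-b)[[1,0]])))
print("plate",onz(c,(290+291/6,180+325/6),.006))
hsv=cv2.cvtColor(c["frame"],cv2.COLOR_RGB2HSV)
roi=np.zeros(hsv.shape[:2],np.uint8);roi[200:265,300:380]=255
# plate: dark
s=read_camera("side");save(s,"sidez.png",(200,180,360,300),5)
```

```text
[ 0.48451232 -0.01505559  0.117     ] [ 0.52053029 -0.19242192  0.117     ] 0.18098648860805114 [ 0.50252131 -0.10373876  0.117     ] 101.47902446192165
plate [ 0.50093435 -0.10369067  0.006     ]
```

View pics/sidez.png

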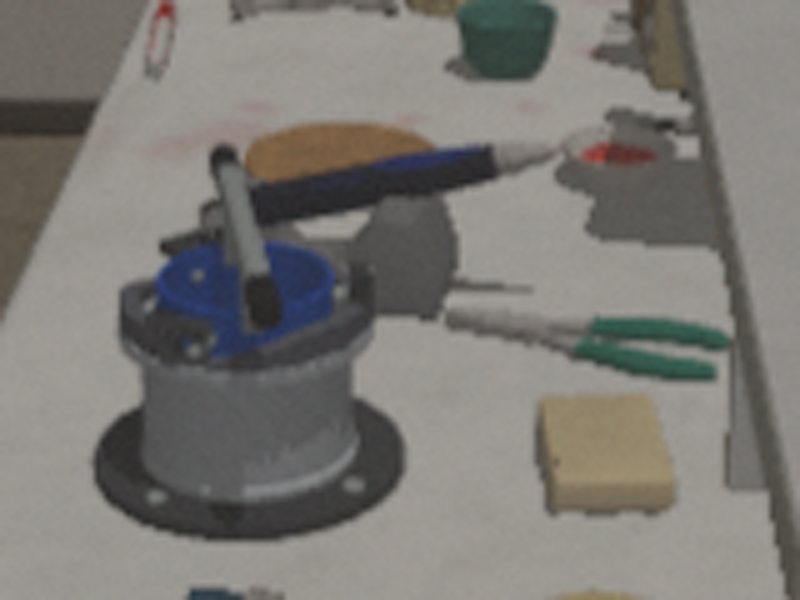

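Request:
send_rows:
  increments: "0 -0.4 1.3 -1.2 0;0 -0.4 2.6 -2.4 0;0 -0.4 2.6 -2.4 0;0 -0.4 2.6 -2.4 0;0 -0.4 2.6 -2.4 0;0 -0.4 2.6 -2.4 0;0 -0.4 2.6 -2.4 0;0 -0.4 2.6 -2.4 0;0 -0.4 2.6 -2.4 0;0 -0.4 2.6 -2.4 0;0 -0.4 2.6 -2.4 0;0 -0.4 2.6 -2.4 0"

```text
time_s: 1.3
tool_pos: [0.4323, -0.2473, 0.2877]
orientation: [[0.0, 0.919, 0.394], [-0.0, 0.394, -0.919], [-1.0, 0.0, 0.001]]
force: [0.9, -0.5, 0.3]
gripper_width: 0.0856
```

Request:
send_rows:
  increments: "0 -0.4 2.6 -2.4 0;0 -0.4 2.6 -2.4 0;0 -0.4 2.6 -2.4 0;0 -0.4 2.6 -2.3 0;0 0 1.4 -1.2 0;0 0 0 0 0"

```text
time_s: 1.8
tool_pos: [0.4994, -0.1011, 0.3039]
orientation: [[0.001, 0.917, 0.398], [0.001, 0.398, -0.917], [-1.0, 0.002, -0.0]]
force: [0.3, -0.3, -0.6]
gripper_width: 0.0854
```

Request:
send_rows:
  increments: "0 0 0 0 -0.114;0 0 0 0 -0.114;0 0 0 0 -0.114;0 0 0 0 -0.114;0 0 0 0 -0.114;0 0 0 0 -0.114;0 0 0 0 -0.114;0 0 0 0 -0.114;0 0 0 0 -0.114;0 0 0 0 -0.114;0 0 0 0 -0.114;0 0 0 0 -0.114"

```text
time_s: 2.8
tool_pos: [0.4979, -0.105, 0.3031]
orientation: [[-0.0, -0.205, 0.979], [-0.0, 0.979, 0.205], [-1.0, -0.0, -0.001]]
force: [0.3, 0.2, 0.3]
gripper_width: 0.0854
```

Request:
send_rows:
  increments: "0.5 0 0 0 0;0.5 0 0 0 0;0.5 0 0 0 0;0.5 0 0 0 0"

```text
time_s: 3.13
tool_pos: [0.4982, -0.1044, 0.3033]
orientation: [[-0.0, -0.199, 0.98], [-0.0, 0.98, 0.199], [-1.0, -0.0, -0.0]]
force: [0.3, -0.3, 0.6]
gripper_width: 0.0429
```

Run:
```python
from h import *
s=readout.sense();c=read_camera("wrist");save(c,"w1.png");print(s["q"],s["tool_pos"])
```

```text
[-2.32672130e+01 -7.49650159e+00  1.09058831e+02 -5.63202127e-03
  7.84420861e+01 -3.47258954e+01] [ 0.49820951 -0.10441793  0.30328327]
```

View pics/w1.png

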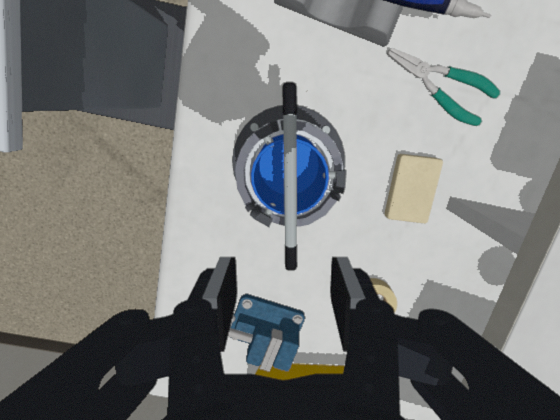

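Run:
```python
from h import *
s=readout.sense();c=read_camera("wrist");T=wristT(s,c)
a=onz(c,(289.5,83),.117,T);b=onz(c,(291.3,270),.117,T)
print(a,b,np.linalg.norm(a-b),(a+b)/2,np.degrees(np.arctan2(*(a-b)[[1,0]])))
g=cv2.cvtColor(c["frame"],cv2.COLOR_RGB2HSV)
roi=np.zeros(g.shape[:2],np.uint8);roi[70:285,270:310]=255
m=cv2.inRange(g,(0,0,100),(180,50,255))&roi   # grey bar
m[:, :]=m
save(c,"w2.png",(220,70,360,280),2.8)
# blue cup rim ellipse at z .095
mb=cv2.inRange(g,(105,120,40),(125,255,255));mb[:90]=0
cn=max(cv2.findContours(mb,0,2)[0],key=cv2.contourArea);allp=np.vstack([x for x in cv2.findContours(mb,0,2)[0] if cv2.contourArea(x)>200])
e=cv2.fitEllipse(cv2.convexHull(allp));print(e,onz(c,e[0],.095,T))
R=np.array(s["orientation"])
print("bar in tool", np.degrees(np.arctan2((a-b)@R[:,2],(a-b)@R[:,1])), R.T@((a+b)/2-s["tool_pos"]))
```

```text
[ 0.48554167 -0.01343266  0.117     ] [ 0.52473021 -0.19175015  0.117     ] 0.1825729151503682 [ 0.50513594 -0.10259141  0.117     ] 102.39475874339873
((289.2091369628906, 174.71852111816406), (76.89248657226562, 80.41146087646484), 174.8575439453125) [ 0.50334104 -0.09813557  0.095     ]
bar in tool -0.9072852316945035 [0.18629835 0.00032791 0.00713205]
```

View pics/w2.png

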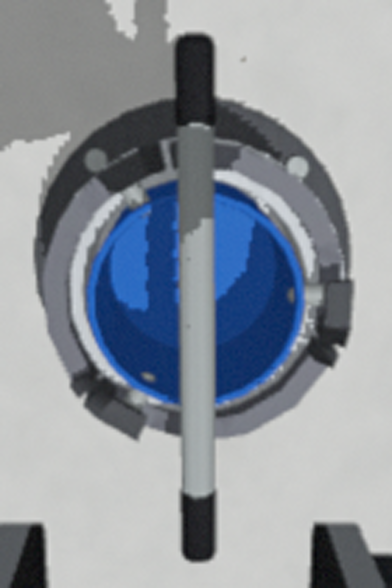

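Request:
send_rows:
  increments: "0.5 0 0 0.6 0;0.5 1.5 0 0 -0.005;0.5 3 0 0 0;0.5 3 0 0 0;0.5 3 0 0 0;0.5 3 0 0 0;0.5 2.4 0 0 0;0.5 1 0 0 0;0.5 0.6 0 0 0;0.5 0 0 0 0;0.5 0 0 0 0"

```text
time_s: 4.15
tool_pos: [0.5053, -0.1033, 0.1297]
orientation: [[0.002, -0.206, 0.979], [-0.001, 0.979, 0.206], [-1.0, -0.001, 0.002]]
force: [0.8, -0.4, -0.2]
gripper_width: 0.0427
```

Run:
```python
from h import *
s=readout.sense();c=read_camera("wrist");save(c,"w3.png");print(s["tool_pos"],s["force"])
```

```text
[ 0.50526903 -0.10329457  0.12966663] [ 0.80919371 -0.40596455 -0.23632019]
```

View pics/w3.png

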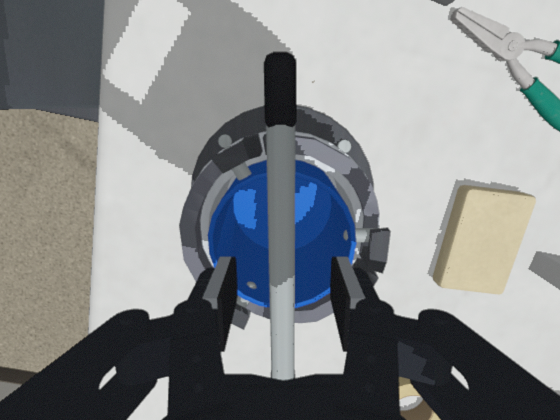

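Request:
send_rows:
  increments: "0.5 1 0 0 0;0.5 1 0 0 0;0.5 0.1 0 0 0;0.6 0 0 0 0;0.7 0 0 0 0;0.75 0 0 0 0;0.78 0 0 0 0;0.78 0 0 0 0"
  squeeze: 30

```text
time_s: 4.87
tool_pos: [0.5044, -0.103, 0.1077]
orientation: [[0.001, -0.205, 0.979], [-0.0, 0.979, 0.205], [-1.0, -0.0, 0.001]]
force: [0.0, 1.0, -0.4]
gripper_width: 0.019
```

Request:
send_rows:
  increments: "0.82 0 0 0 0;0.86 0 0 0 0;0.9 0 0 0 0;0.95 0 0 0 0;0.95 0 0 0 0;0.95 0 0 0 0"

```text
time_s: 5.37
tool_pos: [0.5044, -0.103, 0.1076]
orientation: [[0.0, -0.206, 0.979], [-0.0, 0.979, 0.206], [-1.0, -0.0, 0.0]]
force: [-0.4, -0.7, 1.5]
gripper_width: 0.0115
```

Run:
```python
from h import *
s=readout.sense();c=read_camera("wrist");save(c,"w4.png");print(s["tool_pos"],s["force"],s["moment"],s["gripper_width"])
```

```text
[ 0.50436506 -0.10300067  0.10757664] [-0.36055987 -0.68729462  1.45101895] [-0.00434839  0.02905719  0.01576252] 0.011499323128100258
```

View pics/w4.png

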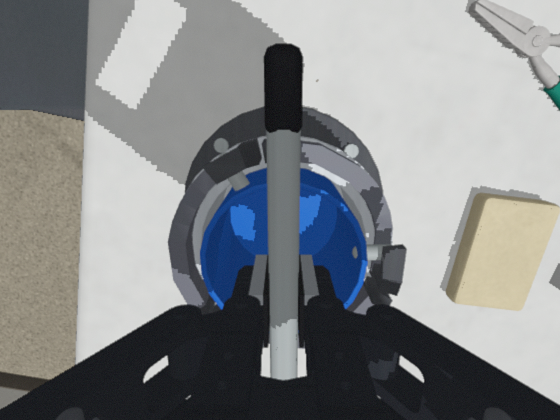

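Request:
send_rows:
  increments: "0.95 -0.08 0 0 0;0.95 -0.07 0 0 0;0.95 0 0 0 0;0.95 0 0 0 0"

```text
time_s: 5.75
tool_pos: [0.5037, -0.1027, 0.1082]
orientation: [[-0.001, -0.206, 0.979], [0.001, 0.979, 0.206], [-1.0, 0.001, -0.001]]
force: [-0.4, -0.0, -2.7]
gripper_width: 0.0114
```

Request:
send_rows:
  increments: "0.95 0 0 0 -0.035;0.95 0 0 0 -0.035;0.95 0 0 0 -0.035;0.95 0 0 0 0;0.95 0 0 0 0"

```text
time_s: 6.17
tool_pos: [0.5039, -0.1028, 0.1085]
orientation: [[-0.001, -0.306, 0.952], [0.0, 0.952, 0.306], [-1.0, 0.0, -0.001]]
force: [-0.2, 0.3, -2.2]
gripper_width: 0.0114
```

Request:
send_rows:
  increments: "0.95 -0.01 0 0 -0.035;0.95 -0.01 0 0 -0.035;0.95 -0.01 0 0 -0.035;0.95 -0.01 0 0 -0.035;0.95 0 0 0 0;0.95 0 0 0 0"

```text
time_s: 6.67
tool_pos: [0.5041, -0.1029, 0.1091]
orientation: [[-0.0, -0.436, 0.9], [0.0, 0.9, 0.436], [-1.0, 0.0, -0.0]]
force: [-0.5, 0.6, -2.4]
gripper_width: 0.0112
```

Run:
```python
from h import *
s=readout.sense();c=read_camera("wrist");save(c,"w5.png",(140,20,460,330),2);print(s["tool_pos"],s["force"],s["moment"],s["gripper_width"])
```

```text
[ 0.50409283 -0.10289914  0.10908986] [-0.46636857  0.58783823 -2.43675328] [ 0.01054423 -0.04182237 -0.02332734] 0.011226097548272569
```

View pics/w5.png

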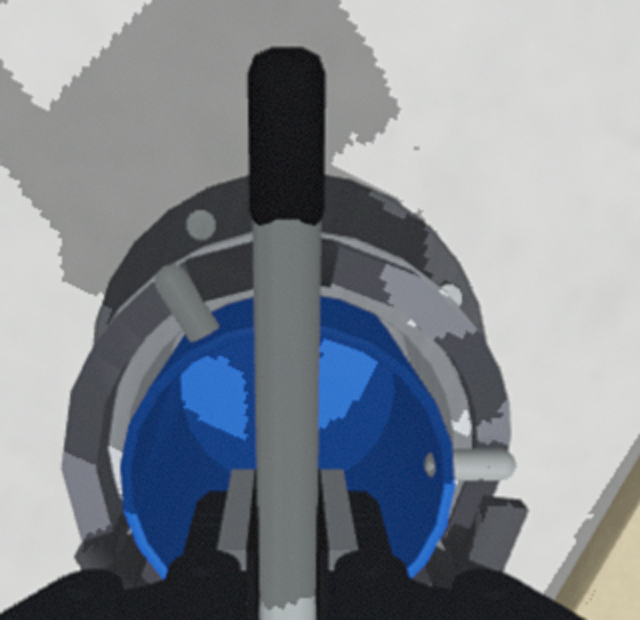

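Request:
send_rows:
  increments: "0.95 -0.05 0 0 -0.02;0.95 -0.06 0 0 -0.035;0.95 -0.06 0 0 -0.035;0.95 -0.06 0 0 -0.035;0.95 -0.06 0 0 -0.035;0.95 -0.05 0 0 -0.035;0.95 -0.05 0 0 -0.035;0.95 -0.05 0 0 -0.035;0.95 -0.05 0 0 -0.035"

```text
time_s: 7.47
tool_pos: [0.5042, -0.103, 0.1142]
orientation: [[-0.0, -0.685, 0.729], [0.0, 0.729, 0.685], [-1.0, 0.0, -0.0]]
force: [-0.0, -0.1, -1.8]
gripper_width: 0.0111
```

Request:
send_rows:
  increments: "0.95 -0.05 0 0 -0.035;0.95 -0.05 0 0 -0.035;0.95 -0.05 0 0 -0.035;0.95 -0.05 0 0 -0.035;0.95 -0.05 0 0 -0.035;0.95 -0.05 0 0 -0.035;0.95 -0.05 0 0 -0.035;0.95 -0.05 0 0 -0.035;0.95 -0.05 0 0 -0.035;0.95 -0.05 0 0 -0.035;0.95 0 0 0 0;0.95 0 0 0 0"

```text
time_s: 8.47
tool_pos: [0.5045, -0.1029, 0.1193]
orientation: [[0.001, -0.892, 0.453], [0.0, 0.453, 0.892], [-1.0, -0.001, 0.0]]
force: [0.6, 0.1, -2.0]
gripper_width: 0.0113
```

Request:
send_rows:
  increments: "0.95 0 0 0 -0.05;0.95 0 0 0 -0.05;0.95 0 0 0 -0.05;0.95 0 0 0 -0.05;0.95 0 0 0 -0.05;0.95 0 0 0 -0.05;0.95 0 0 0 -0.05;0.95 0.08 0 0 0;0.95 0.06 0 0 0;0.95 0 0 0 0;0.95 0 0 0 0;0.95 0 0 0 0"

```text
time_s: 9.47
tool_pos: [0.5043, -0.1029, 0.1178]
orientation: [[0.0, -0.993, 0.119], [0.0, 0.119, 0.993], [-1.0, -0.0, 0.0]]
force: [0.8, 0.1, -1.3]
gripper_width: 0.0116
```

Run:
```python
from h import *
s=readout.sense();c=read_camera("wrist");save(c,"w6.png",(140,20,460,330),2);print(s["tool_pos"],s["force"],s["moment"],s["q"])
c=read_camera("side");save(c,"s6.png",(180,160,360,300),4)
```

```text
[ 0.50426751 -0.10285206  0.11778014] [ 0.84758878  0.07525098 -1.33978505] [ 0.2795459  -0.06660906  0.00192823] [-2.28421392e+01  4.08719573e+00  1.18184227e+02  1.88658183e-02
  5.77267467e+01 -1.06005244e+02]
```

View pics/w6.png

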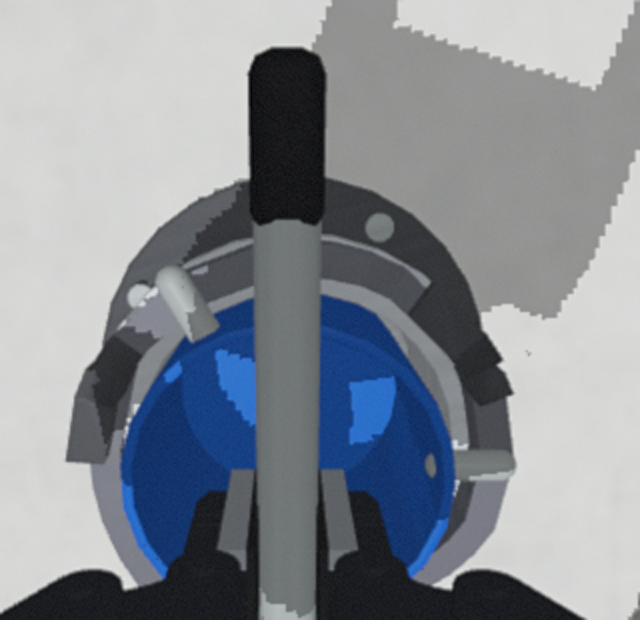

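View pics/s6.png

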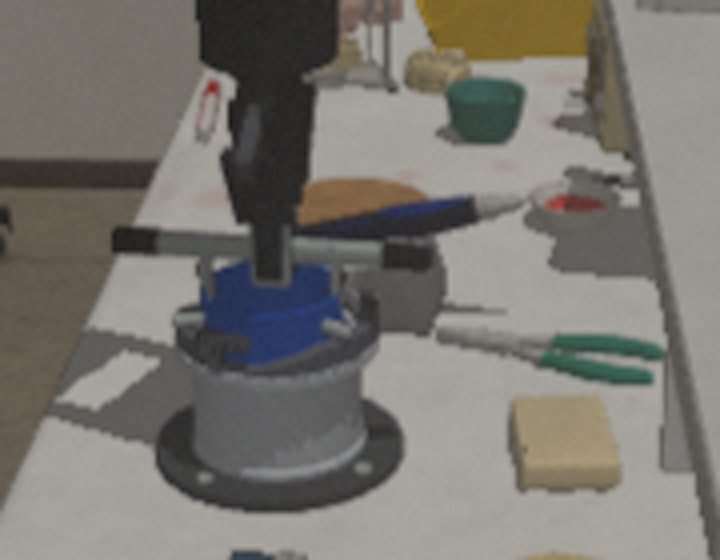

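Request:
send_rows:
  increments: "0.95 -0.3 0 0 0;0.95 -0.8 0 0 0;0.95 -1.5 0 0 0;0.95 -1.5 0 0 0;0.95 -1.5 0 0 0;0.95 -1.5 0 0 0;0.95 -1.5 0 0 0;0.95 -1.5 0 0 0;0.95 -1.5 0 0 0;0.95 -1.5 0 0 0;0.95 -1.5 0 0 0;0.95 -1 0 0 0"
  squeeze: 40

```text
time_s: 10.57
tool_pos: [0.5043, -0.1034, 0.2761]
orientation: [[0.001, -0.993, 0.119], [-0.002, 0.119, 0.993], [-1.0, -0.002, -0.002]]
force: [-0.2, -0.9, -2.6]
gripper_width: 0.0115
```

Run:
```python
from h import *
s=readout.sense();print(s["tool_pos"],s["force"],s["gripper_width"])
c=read_camera("side");save(c,"s7.png")
```

```text
[ 0.5042723  -0.10339239  0.27606596] [-0.19006571 -0.88469284 -2.58477828] 0.01151618658523848
```

View pics/s7.png

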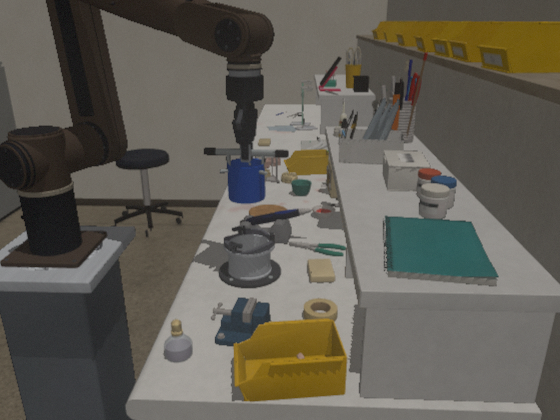

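Request:
send_rows:
  increments: "0.95 0 0.1 0.8 0;0.95 0 0.2 1.6 0;0.95 0 0.2 2.4 0;0.95 0 0.2 2.6 0;0.95 0 0.2 2.6 0;0.95 0 0.2 2.6 0;0.95 0 0.2 2.6 0;0.95 0 0.2 2.6 0;0.95 0 0.2 2.6 0;0.95 0 0.2 2.6 0;0.95 0 0.2 2.6 0;0.95 0 0.2 2.6 0"

```text
time_s: 11.62
tool_pos: [0.5136, 0.1814, 0.272]
orientation: [[-0.003, -0.993, 0.118], [-0.001, 0.118, 0.993], [-1.0, 0.003, -0.001]]
force: [-0.2, -0.6, -1.4]
gripper_width: 0.0113
```

Request:
send_rows:
  increments: "0.95 0 0.2 2.6 0;0.95 0 0.2 2.6 0;0.95 0 0.2 2.2 0;0.95 0 0.2 1.5 0;0.95 0 0.1 0.8 0;0.95 0 0 0 0;0.95 0 0 0 0"

```text
time_s: 12.2
tool_pos: [0.5168, 0.277, 0.2727]
orientation: [[-0.002, -0.993, 0.118], [-0.001, 0.118, 0.993], [-1.0, 0.002, -0.002]]
force: [-0.6, -0.5, -2.3]
gripper_width: 0.0114
```

Run:
```python
from h import *
s=readout.sense();print(s["tool_pos"],s["force"],s["gripper_width"],s["q"])
c=read_camera("top");save(c,"t8.png",(100,140,300,290),4)
c=read_camera("wrist");save(c,"w8.png")
c=read_camera("side");save(c,"s8.png",(200,60,380,260),3)
```

```text
[0.51675651 0.27699153 0.27268536] [-0.59049146 -0.50038961 -2.31264852] 0.011415572858159305 [ 1.83006016e+01  3.94738986e+00  1.01072732e+02 -4.44461987e-02
  7.50990872e+01 -6.49259359e+01]
```

View pics/t8.png

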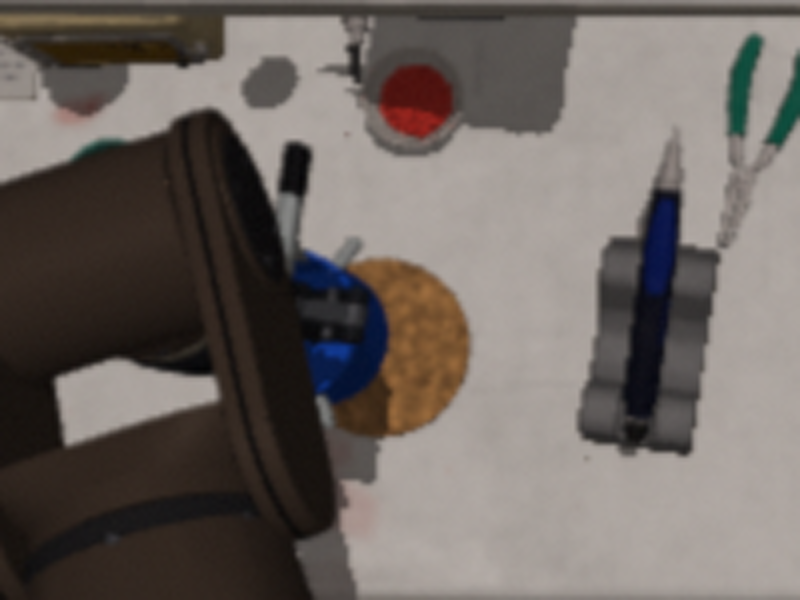

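View pics/w8.png

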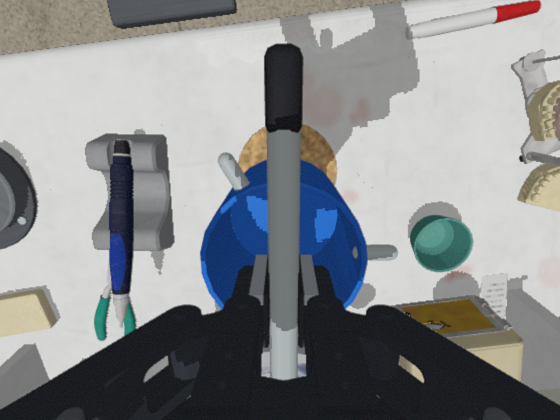

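View pics/s8.png

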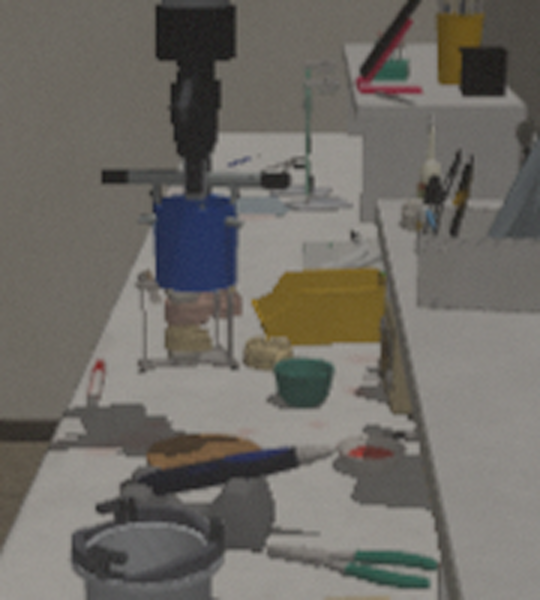

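Request:
send_rows:
  increments: "0.95 0.6 -0.2 0 0;0.95 1.3 0 0 0;0.95 1.8 0 0 0;0.95 2 0 0 0;0.95 2 0 0 0;0.95 2 0 0 0;0.95 2 0 0 0;0.95 1.8 0 0 0;0.95 1.3 0 0 0;0.95 0.8 0 0 0;0.95 0.5 0 0 0;0.95 0.3 0 0 0"

```text
time_s: 13.35
tool_pos: [0.5194, 0.2768, 0.1092]
orientation: [[-0.0, -0.993, 0.119], [-0.0, 0.119, 0.993], [-1.0, 0.0, -0.0]]
force: [0.1, -0.1, -1.6]
gripper_width: 0.0114
```

Request:
send_rows:
  increments: "0.95 0.2 0 0 0;0.95 0 0 0 0;0.95 0 0 0 0"

```text
time_s: 13.6
tool_pos: [0.5199, 0.2772, 0.1087]
orientation: [[0.002, -0.993, 0.118], [0.001, 0.118, 0.993], [-1.0, -0.002, 0.001]]
force: [0.8, -0.6, -2.1]
gripper_width: 0.0109
```

Run:
```python
from h import *
s=readout.sense();print(s["tool_pos"],s["force"],s["moment"])
c=read_camera("wrist");save(c,"w9.png")
c=read_camera("side");save(c,"s9.png",(200,120,340,260),4)
```

```text
[0.51992457 0.27715313 0.10868668] [ 0.77905462 -0.6150807  -2.07600952] [ 0.03171426 -0.02465799  0.01262992]
```

View pics/w9.png

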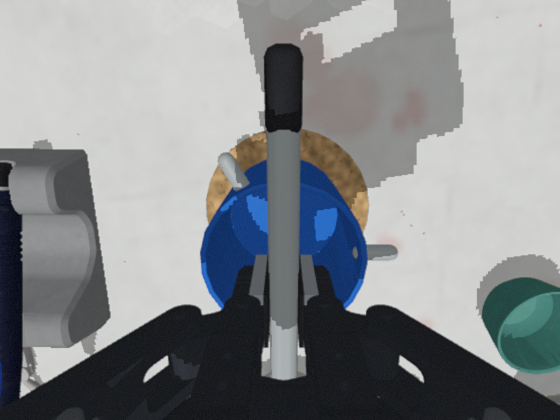

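View pics/s9.png

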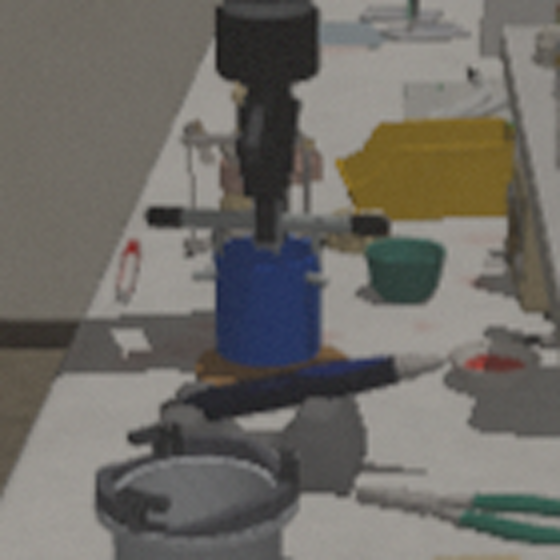

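Request:
send_rows:
  increments: "0.95 0.4 0 0 0;0.95 0.4 0 0 0;0.95 0.2 0 0 0;0.95 0.1 0 0 0;0.95 0 0 0 0;0.95 0 0 0 0"

```text
time_s: 14.2
tool_pos: [0.5192, 0.2769, 0.0965]
orientation: [[-0.0, -0.993, 0.118], [-0.0, 0.118, 0.993], [-1.0, 0.0, -0.0]]
force: [0.5, -0.5, -2.7]
gripper_width: 0.0116
```

Request:
send_rows:
  increments: "0.95 0.1 0 0 0;0.95 0.05 0 0 0;0.95 0 0 0 0;0.95 0 0 0 0"

```text
time_s: 14.53
tool_pos: [0.5193, 0.277, 0.0952]
orientation: [[0.0, -0.993, 0.119], [0.0, 0.119, 0.993], [-1.0, -0.0, 0.0]]
force: [0.4, 0.3, -1.6]
gripper_width: 0.0111
```

Request:
send_rows:
  increments: "0.95 0.05 0 0 0;0.95 0.05 0 0 0;0.95 0 0 0 0;0.95 0 0 0 0"

```text
time_s: 14.87
tool_pos: [0.5196, 0.2771, 0.0948]
orientation: [[0.001, -0.993, 0.119], [0.0, 0.119, 0.993], [-1.0, -0.001, 0.0]]
force: [-0.5, 0.3, -0.2]
gripper_width: 0.0116
```

Request:
send_rows:
  increments: "0.95 0.04 0 0 0;0.95 0 0 0 0;0.82 0 0 0 0;0.75 0 0 0 0;0.7 0 0 0 0;0.6 0 0 0 0;0.5 0 0 0 0;0.5 0 0 0 0;0.5 0 0 0 0;0.5 0 0 0 0"

```text
time_s: 15.7
tool_pos: [0.5193, 0.2769, 0.0937]
orientation: [[-0.0, -0.993, 0.119], [-0.0, 0.119, 0.993], [-1.0, 0.0, -0.0]]
force: [-0.2, -0.1, 0.4]
gripper_width: 0.0426
```

Request:
send_rows:
  increments: "0.5 -0.3 0 0 0;0.5 -1 0 0 0;0.5 -2 0 0 0;0.5 -2.5 0 0 0;0.5 -2.5 0 0 0;0.5 -2.5 0 0 0;0.5 -2 0 0 0;0.5 -1 0 0 0;0.5 0 0 0 0;0.5 0 0 0 0"

```text
time_s: 16.53
tool_pos: [0.5193, 0.277, 0.2321]
orientation: [[0.001, -0.993, 0.118], [0.0, 0.118, 0.993], [-1.0, -0.001, 0.0]]
force: [-0.3, -0.8, -0.6]
gripper_width: 0.0423
```

Run:
```python
from h import *
s=readout.sense();print(s["time_s"],s["tool_pos"],s["force"],s["gripper_width"])
c=read_camera("wrist");save(c,"w10.png");T=wristT(s,c)
g=cv2.cvtColor(c["frame"],cv2.COLOR_RGB2HSV)
mb=cv2.inRange(g,(105,120,40),(125,255,255));mb[:,:200]=0
allp=np.vstack([x for x in cv2.findContours(mb,0,2)[0] if cv2.contourArea(x)>200]);x,y,w,h=cv2.boundingRect(allp);print(x,y,w,h)
c=read_camera("side");save(c,"s10.png",(200,120,340,260),4)
c=read_camera("top");save(c,"t10.png",(100,140,400,290),2.6)
```

```text
16.5333 [0.51933044 0.27695061 0.23211158] [-0.33992358 -0.7519654  -0.56562131] 0.04229066970280565
238 140 92 95
```

View pics/w10.png

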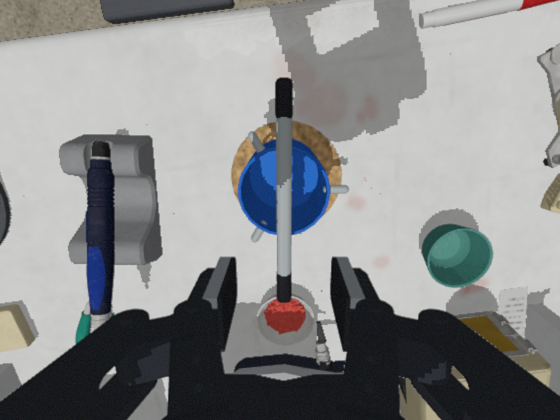

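View pics/s10.png

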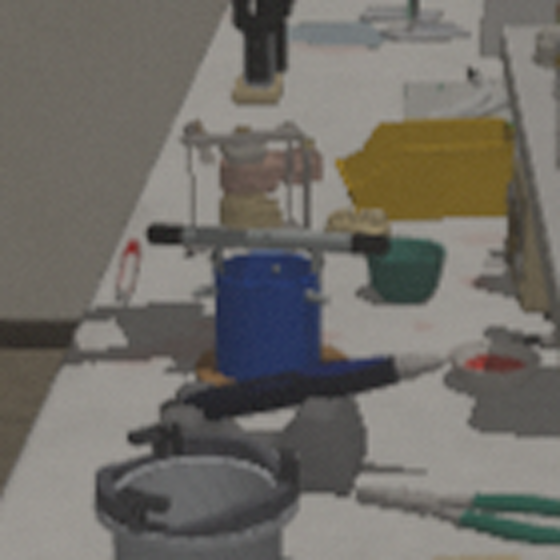

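Run:
```python
from h import *
s=readout.sense();c=read_camera("wrist");T=wristT(s,c)
a=onz(c,(284.5,78),.104,T);b=onz(c,(284.5,301),.104,T);print((a+b)/2,np.linalg.norm(a-b))
print("mat x-span centre(y dir)",onz(c,(232,176),.004,T),onz(c,(342,176),.004,T),"far edge",onz(c,(286,121),.004,T))
```

```text
[0.51652812 0.27695538 0.104     ] 0.18106333786697704
mat x-span centre(y dir) [0.51049466 0.2212854  0.004     ] [0.52439386 0.33822391 0.004     ] far edge [0.46061305 0.28532465 0.004     ]
```

```bash
python3 -c "
from bench import finish_job;print(finish_job())"
```

```text
the job is handed in; nothing more can be done
None
```

The blue cup is out of the holder and standing upright and released on the cork mat. The job is handed in, with about 17 s of the 64 s used; the hand-in gives no verdict.

- **Turning:** I gripped the bar at its middle and lifted the cup about 1 mm inside the hooks' play. I then turned it about 72° anticlockwise, raising it slightly ahead of the ramps. Between moves the wrist carried little more than the cup's weight (about 2.5 N). Lowered about 1.5 mm, it took up part of the cup's weight on the ledges.
- **Lifting and placing:** I lifted it straight up about 160 mm, carried it over the soldering iron stand, and lowered it until the wrist force fell to near zero. Then I opened the fingers and backed off about 140 mm.

**Last checks:**
- The bar measured 181 mm long (given: 180), using its height for the cup standing on the mat.
- The cup's axis is about 4 mm from the mat's centre (22 mm allowed).
- The cup looks level in the side view.
- The pliers and wax block look unmoved in the pictures I viewed; I did not measure them.

The top and wrist cameras disagreed by about 2.5 mm on the bar's middle at the start. That was within the cup's side play and caused no visible trouble.

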